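Fetch the soldering-paste tin from behind the bottles

ROBOT

A 6-joint arm with a two-finger parallel gripper is mounted at the origin on the work surface. World frame = base frame: x ahead of the robot, y to its left, z up, the work surface at z = 0. Lengths are in m, angles in rad, forces in N, time in s.
With the tool pointing down it reaches from about 0.35 to 0.85 m from the base axis. Payload 8.1 kg.
Tool frame: the origin (TCP) lies at the very end of the fingers, on their centre line; the grasp point (between the pads) lies 19 mm behind it; z points along the fingers, y is the direction in which the jaws open and shut (so a half turn about z gives the same grasp; the last joint's range is limited). The gripper opens to 93 mm and grips with 3 to 60 N. Pads are 15 mm wide; open, the fingers measure 128 mm over their backs; the gripper's body (75 mm by 188 mm) begins 65 mm behind the grasp point.
Start: joints at [1.198, 0.13, 1.488, -0, 1.523, -0.085], TCP at [0.17, 0.575, 0.219] pointing down, gripper open.
Joint ranges: [-2.96, 2.96], [-0.89, 2.26], [0.02, 2.5], [-1.34, 4.48], [0, 2.73], [-2.66, 2.66]. Speed limits (rad/s): [2.39, 2.39, 2.79, 3.14, 3.14, 3.14].

INTERFACE

Orientations are given as a 3x3 rotation matrix whose columns are the frame's x, y, z axes.
In Python, from station import ctrl gives the robot as it stands.
- The arm moves only by the shell command python3 -m crank 'ROWS' [OPENING] [FORCE]. ROWS is JSON, one flat list of numbers, 6 for each row, row after row: the shift along the tool's x, y, z in cm, then the turn, a rotation vector about the tool's x, y, z in degrees. A call has 1 to 8 rows; each row is the pose to reach, as a shift and turn from the pose commanded when the call began, along the tool's axes at that moment; what a row does not reach only later rows make up. A row lasts 1/12 s, in which the tool goes at most 41.7 mm and 7.16 degrees, less where a joint would pass 70% of its speed; a pose out of reach is approached as far as the arm can. A call with a gripper value outside its range is refused whole. OPENING is the opening in per cent of the stroke, from 0 (shut) to 100 (fully open), set as the call begins (- or left out, the last holds). The fingers move at their own pace and stop on an object; FORCE is the grip in N (left out, the last holds). Time passes only in rows, so rows that repeat a pose let the fingers close. It gives the time, the measured TCP pose, the force and the opening at its end, in the units of the state.
- ctrl.get_state(): the state, without advancing time (a new reading comes with each control period).
- ctrl.capture(name): name is "side" or "top"; returns the picture (480x640x3 uint8, blue, green, red); there is no depth.
- ctrl.get_calibration(name): a dict with "vertical_fov" (degrees; the focal length in pixels is half the picture's height over the tangent of half this angle, whatever the lens; pixels are square), "cx", "cy" (the principal point, pixels), "T" (4x4, takes a point from camera to world coordinates). Camera axes: x right, y down, z forward; pixel columns grow to the right and rows downward; lengths in m; the calibration is good to about 2 mm. A picture is of the moment at which its call begins. get_calibration takes no time and is no camera call.
- ctrl.finish_job(): hands the job in, once; it reports no verdict.
The state is a dict: "time": time; "joint_pos": joint angles; "qvel": joint speeds; "joint_efforts": joint torques, N m; "tool_pos": TCP position; "tool_rot": TCP orientation; "ft_force": force on the tool from outside, world axes, zero at the start; "ft_torque": the same for the moment, N m; "opening": finger opening in m.
Only numpy, scipy, OpenCV 4.12 (cv2) and the standard library are available. Lean on these libraries where they do the work, as an engineer would, in place of code of your own. Each camera call takes 0.05 s, during which the arm holds its last target. There are 200 camera calls.

TASK

Get the blue-lidded tin of soldering paste out of the spill tray and stand it in the round dish of the soldering-iron stand: the three bottles crowd it in, so first move all three out of the way and stand them on the black rubber mat, and only then take the tin. Afterwards put each bottle back into the tray, upright and exactly where it stood before. Set everything down without dropping it or knocking it over, and leave the solder spool and the nail tub where they stand.

Things in the scene. Friction and masses are not known exactly. Their poses are not given: they have to be found in the camera images.
- flux_mid (a point): White plastic bottle with a red cap and a red label (liquid flux), 138 mm high, 54 mm in diameter up to 92 mm, then shoulder and neck; screw cap 28 mm in diameter from 112 mm to the top; about 220 g. The point is half-way up (69 mm over its foot, 56 mm below mid-cap); z up. It starts in the spill tray, in one of the three places around the blue-lidded tin.
- patina_mid (a point): Amber-brown bottle with a white cap and a paper label (patina), 138 mm high, 54 mm in diameter up to 92 mm, then shoulder and neck; screw cap 28 mm in diameter from 112 mm to the top; about 220 g. The point is half-way up (69 mm over its foot, 56 mm below mid-cap); z up. It starts in the spill tray, in one of the three places around the blue-lidded tin.
- oil_mid (a point): Green plastic bottle with a yellow cap and a yellow label (cutting oil), 138 mm high, 54 mm in diameter up to 92 mm, then shoulder and neck; screw cap 28 mm in diameter from 112 mm to the top; about 220 g. The point is half-way up (69 mm over its foot, 56 mm below mid-cap); z up. It starts in the spill tray, in one of the three places around the blue-lidded tin.
- tin_mid (a point): The tin to fetch: low, round, closed, bare aluminium with a blue lid, 56 mm in diameter, 40 mm high, about 150 g. The point is its centre, 20 mm over its foot; z up. It stands in the tray, and on three sides of it (towards -x, +y and -y of the tray) a bottle stands about 62 mm away, centre to centre, too tall and too close for a gripper to get at the tin.
- tray: Grey plastic spill tray, fixed, 170 mm (its x) by 220 mm (its y), floor 4 mm thick, rim 12 mm high and 4 mm thick. Origin: centre of its underside, on the bench; x points away from the robot, y to the left, turned by the tray's yaw (up to 20 degrees). A dark stain ring, 60 mm across, on the floor marks each place where a bottle stands at the start.
- mat: Black rubber mat on the bench, fixed, empty at the start, 270 mm (its x) by 130 mm (its y), 3 mm thick: the side area for the bottles. It lies at the left or right of the tray. The origin is the centre of its underside; its x points roughly away from the robot.
- dish (a point): Centre of the floor (8 mm over the bench) of the round dish of the soldering-iron stand, where the tin must stand: 76 mm wide inside, rim 4 mm high, 4 mm thick; z up. The stand is a fixed grey plate, 200 by 100 by 8 mm, beside the tray, opposite the mat. From 74 mm beyond the dish centre in the point's +x, a coil holder with an iron slopes up and away to 0.21 m over the bench.
- spool_mid (a point): Bystander: spool of solder with orange flanges, 50 mm in diameter and 45 mm high, loose, standing in one of the two front (-x) corners of the tray. The point is its centre.
- nails_mid (a point): Bystander: black open tub of glazing nails, 50 mm in diameter and 45 mm high, loose, standing in the other front corner of the tray. The point is its centre.
There are look-alikes about, which are no part of the job. Leave any pink look-alike of the part that bears flux_mid alone. Leave any yellow look-alike of the part that bears tin_mid alone.

How it is judged:
On the way, in this order (a step that is already met when the one before it is completed fails the run):
1. all three bottles stand upright and released on the rubber mat, while the tin is still in its place in the tray (x of flux_mid in the frame of mat between -0.135 and 0.135 m and y of flux_mid in the frame of mat between -0.065 and 0.065 m and z of each of flux_mid, patina_mid, oil_mid in the frame of mat below 0.078 m and angle between each of flux_mid, patina_mid, oil_mid's own z axis and vertical below 0.12 rad and contact force between each of flux, patina, oil and the fingers below 0.2 N and x of patina_mid in the frame of mat between -0.135 and 0.135 m and y of patina_mid in the frame of mat between -0.065 and 0.065 m and x of oil_mid in the frame of mat between -0.135 and 0.135 m and y of oil_mid in the frame of mat between -0.065 and 0.065 m and distance of tin_mid from where it was at the start of the episode below 0.03 m), for 0.2 s.
2. the tin stands flat in the dish of the iron stand, released (horizontal distance between tin_mid and dish below 0.012 m and z of tin_mid in the frame of dish below 0.0235 m and angle between tin_mid's own z axis and vertical below 0.08 rad and contact force between tin and the fingers below 0.2 N), for 0.2 s.
At the end, for the whole second after the job is handed in: Each of the three bottles stands upright and at rest within 15 mm of where it stood at the start, and the tin stands flat and at rest on the floor of the dish, within 12 mm of its centre; all are released (all of step 2 and distance of each of flux_mid, patina_mid, oil_mid from where it was at the start of the episode below 0.015 m and angle between each of flux_mid, patina_mid, oil_mid's own z axis and vertical below 0.1 rad and linear speed of each of flux, patina, oil, tin below 0.02 m/s); the robot touches nothing.
It fails at once if a bottle or the tin is tipped over (more than 35 degrees) (angle between any of flux_mid, patina_mid, oil_mid, tin_mid's own z axis and vertical above 0.61 rad).
It fails at once if a bottle or the tin is dropped (it falls freely, from more than about 20 mm) ((linear speed of flux above 0.65 m/s and contact force between flux and the fingers below 0.05 N) or (linear speed of patina above 0.65 m/s and contact force between patina and the fingers below 0.05 N) or (linear speed of oil above 0.65 m/s and contact force between oil and the fingers below 0.05 N) or (linear speed of tin above 0.65 m/s and contact force between tin and the fingers below 0.05 N)).
It fails at once if the solder spool or the nail tub is moved by more than 20 mm (distance of any of spool_mid, nails_mid from where it was at the start of the episode above 0.02 m).
It also fails if it takes over 128 s, if anything falls off the work surface, if the arm or the gripper's body presses on something with over 40 N, if the wrist force passes 120 N, or if a joint passes its speed limit or range.

## Working session

There is one attempt and no reset: what is moved stays moved. The work goes in short steps, Python scripts to look and compute and a shell command to move; the robot and the scene stay as the last step left them, time stands still between calls to the robot, and variables do not carry over. Pictures are saved under pics/ and viewed, about 12 in all and at most 16, crops included, and the job is handed in when it is done.

```bash
ls; mkdir -p pics
python3 - <<'E'
from station import ctrl
import cv2,numpy as np
np.set_printoptions(precision=4,suppress=True)
for n in("top","side"):
    cv2.imwrite(f"pics/{n}0.png",ctrl.capture(n)); c=ctrl.get_calibration(n); print(n,c)
s=ctrl.get_state(); print(s)
E
```

```text
pics
top {'vertical_fov': 43.6139416056343, 'cx': 321.54310124132394, 'cy': 245.49123251230654, 'T': array([[-0.0088, -0.997 ,  0.0763,  0.4626],
       [-0.9999,  0.0083, -0.0069,  0.0147],
       [ 0.0062, -0.0763, -0.9971,  1.3024],
       [ 0.    ,  0.    ,  0.    ,  1.    ]])}
side {'vertical_fov': 45.95913777203527, 'cx': 319.05368845532007, 'cy': 242.5949238199815, 'T': array([[ 0.962 , -0.1713,  0.2125,  0.3228],
       [-0.2717, -0.5291,  0.8039, -0.8792],
       [-0.0253, -0.8311, -0.5555,  0.6634],
       [ 0.    ,  0.    ,  0.    ,  1.    ]])}
{'time': 0.1, 'joint_pos': array([ 1.1976,  0.1311,  1.4892, -0.    ,  1.523 , -0.0854]), 'qvel': array([ 0.0006, -0.0019, -0.0015, -0.0009, -0.0002,  0.0002]), 'joint_efforts': array([  0.0008, -56.134 , -49.3097,   0.0771,   0.029 ,  -0.    ]), 'tool_pos': array([0.1701, 0.5748, 0.2177]), 'tool_rot': array([[-0.9589,  0.2838, -0.0006],
       [ 0.2838,  0.9589, -0.0016],
       [ 0.0001, -0.0017, -1.    ]]), 'ft_force': array([-0.5337, -0.5739, -0.2509]), 'ft_torque': array([-0.0309,  0.0292, -0.0138]), 'opening': 0.09311454997597282}
```

View pics/top0.png

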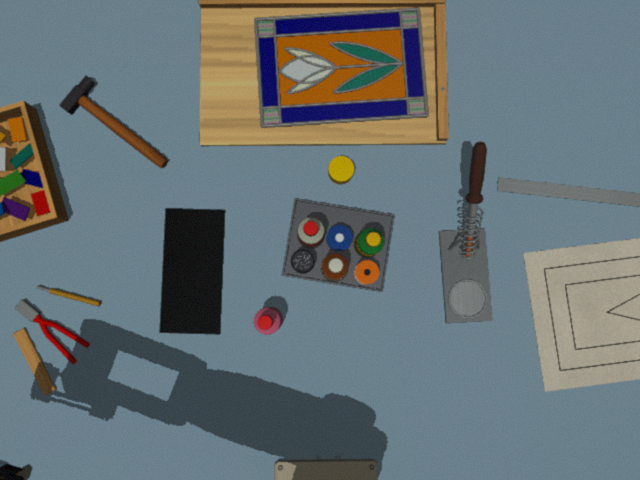

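View pics/side0.png

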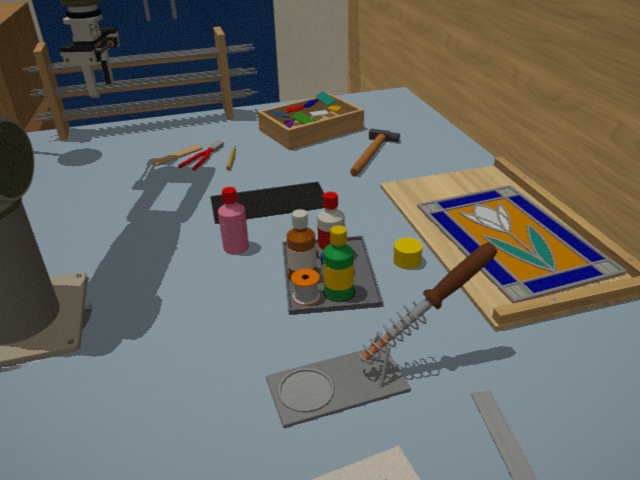

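Run:
```python
import cv2,numpy as np
a=cv2.imread("pics/top0.png")
f=lambda x0,x1,y0,y1,k:cv2.resize(a[y0:y1,x0:x1],None,fx=k,fy=k,interpolation=cv2.INTER_CUBIC)
t=f(280,400,195,300,4);d=f(430,500,225,330,4)
for im,x0,y0 in((t,280,195),(d,430,225)):
    for i in range(0,im.shape[1],40):cv2.line(im,(i,0),(i,4 if i%80 else 9),(0,255,255),1); i%80 or cv2.putText(im,str(x0+i//4),(i,20),0,.4,(0,255,255))
    for i in range(0,im.shape[0],40):cv2.line(im,(0,i),(4 if i%80 else 9,i),(0,255,255),1); i%80 or cv2.putText(im,str(y0+i//4),(10,i+5),0,.4,(0,255,255))
cv2.imwrite("pics/crop1.png",np.hstack([t,d]))
```

```text
(no output)
```

View pics/crop1.png

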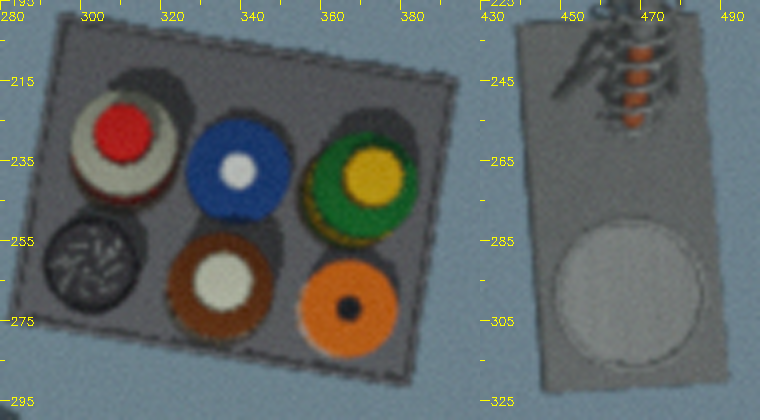

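```bash
cat > h.py <<'E'
from station import ctrl
import cv2,numpy as np
np.set_printoptions(precision=4,suppress=True)
def ray(n,u,v):
    c=ctrl.get_calibration(n);f=240/np.tan(np.radians(c["vertical_fov"])/2)
    return c["T"][:3,3],c["T"][:3,:3]@np.array([(u-c["cx"])/f,(v-c["cy"])/f,1])
def at(n,u,v,z):
    o,d=ray(n,u,v);return o+d*(z-o[2])/d[2]
def pix(n,p):
    c=ctrl.get_calibration(n);f=240/np.tan(np.radians(c["vertical_fov"])/2)
    q=c["T"][:3,:3].T@(np.array(p)-c["T"][:3,3]);return np.array([c["cx"]+f*q[0]/q[2],c["cy"]+f*q[1]/q[2]])
def delta(p,yaw_y=None,s=None):
    "tool shift (cm) from the present tool pose to p, and z turn (deg) so jaw axis lies along world angle yaw_y (deg)"
    s=s or ctrl.get_state();R=s["tool_rot"];sh=R.T@(np.array(p)-s["tool_pos"])*100
    t=None
    if yaw_y is not None:
        y=R[:,1];a=np.degrees(np.arctan2(y[1],y[0]));t=-((yaw_y-a+90)%180-90)
    return sh,t
E
python3 - <<'E'
from h import *
P={k:at("top",*v) for k,v in dict(flux=(311,228.2,.142),oil=(373.5,239.2,.142),pat=(335.8,265.2,.142),tin=(339.5,237.7,.044),spool=(367,272,.049),nails=(303,261,.049),dish=(467.5,298,.012),pink=(267,320,.138)).items()}
for k,v in P.items():print(k,v, np.linalg.norm(v[:2]-P["tin"][:2]),np.linalg.norm(v[:2]))
for k in("flux","oil","pat"):print("side pixel",k,pix("side",P[k]))
t=np.array([at("top",*c,.012) for c in((296.2,198.2),(394,214.2),(381.8,291),(283.5,274.5))]);m=np.array([at("top",*c,.003) for c in((166,209),(225,210),(220,333),(160,332))])
for q in(t,m):
    e=np.roll(q,-1,0)-q;print("centre",q.mean(0),"edges",np.linalg.norm(e,axis=1),np.degrees(np.arctan2(e[:,1],e[:,0])))
    print(q)
E
```

```text
flux [0.5853 0.0269 0.142 ] 0.0597306059791287 0.5859159642591465
oil [ 0.5628 -0.0944  0.142 ] 0.06358879305668176 0.570688758162988
pat [ 0.5129 -0.0206  0.142 ] 0.0631662967543356 0.51333850818249
tin [ 0.5751 -0.032   0.044 ] 0.0 0.5759453392348829
spool [ 0.5022 -0.0885  0.049 ] 0.09220234040436034 0.509919230808276
nails [0.5263 0.0451 0.049 ] 0.091180053007662 0.5282558908206066
dish [ 0.4457 -0.3065  0.012 ] 0.30347081764532546 0.5409388925513519
pink [0.4086 0.113  0.138 ] 0.2207858265046072 0.4239171230837034
side pixel flux [329.3452 194.605 ]
side pixel oil [337.0293 229.1668]
side pixel pat [298.4157 212.8931]
centre [ 0.5637 -0.0317  0.012 ] edges [0.2149 0.1683 0.214  0.1676] [-99.8202 170.0108  79.9892  -9.6869]
[[ 0.6647  0.0599  0.012 ]
 [ 0.6281 -0.1519  0.012 ]
 [ 0.4623 -0.1227  0.012 ]
 [ 0.4995  0.0881  0.012 ]]
centre [0.5101 0.2847 0.003 ] edges [0.1285 0.2661 0.1286 0.266 ] [-91.434  177.891   88.5244  -2.1397]
[[0.6446 0.344  0.003 ]
 [0.6414 0.2155 0.003 ]
 [0.3755 0.2253 0.003 ]
 [0.3788 0.3539 0.003 ]]
```

Choices: the white bottle with a red cap is flux at (311,228), not the pink one at (267,320). The blue tin is at (339,238), not the yellow one at (341,169). The oil cap is at (373,239) and the patina cap at (336,265). Centre spacings come out at 60–64 mm, against the stated 62 mm. Moving now.

```bash
python3 -m crank '[-2,-1.5,0,0,0,0,-5,-3.5,0,0,0,-2,-8,-6,0,0,0,-4,-11.3,-8.3,0,0,0,-6.5,-14.5,-10.7,0,0,0,-6.5,-17.7,-13,0,0,0,-6.5,-20.9,-15.4,0,0,0,-6.5,-24,-17.7,0,0,0,-6.5]' 60 25
python3 - <<'E'
from h import *
print(delta([.586,.028,.19],80))
E
```

```text
time: 0.77
tool_pos: [0.3508, 0.3356, 0.2183]
tool_rot: [[-0.985, 0.173, -0.0], [0.173, 0.985, -0.0], [0.0, -0.0, -1.0]]
ft_force: [0.3, 0.4, -0.6]
opening: 0.0558
(array([-28.4996, -26.2171,   2.8373]), np.float64(0.020759220039693105))
```

```bash
python3 -m crank '[-3,-2.7,0,0,0,0,-6,-5.5,0,0,0,0,-9,-8.3,0,0,0,0,-12,-11,0,0,0,0,-15,-13.8,0,0,0,0,-18,-16.5,0,0,0,0,-21,-19.3,0,0,0,0,-23.5,-21.6,0,0,0,0]' >/dev/null
python3 -m crank '[-2,-1.8,0,0,0,0,-3.5,-3.3,1,0,0,0,-4.5,-4.2,2,0,0,0,-5,-4.6,2.8,0,0,0,-5,-4.6,2.8,0,0,0]'
python3 - <<'E'
from h import *
print(delta([.586,.028,.110],80))
cv2.imwrite("pics/a.png",cv2.resize(ctrl.capture("side")[150:320,230:430],None,fx=4,fy=3.5))
E
```

```text
time: 1.85
tool_pos: [0.5844, 0.0291, 0.1877]
tool_rot: [[-0.985, 0.175, -0.004], [0.175, 0.985, 0.0], [0.004, -0.001, -1.0]]
ft_force: [0.0, 0.0, -0.9]
opening: 0.0558
(array([-0.2066, -0.0723,  7.7716]), np.float64(-0.0790708771475579))
```

View pics/a.png

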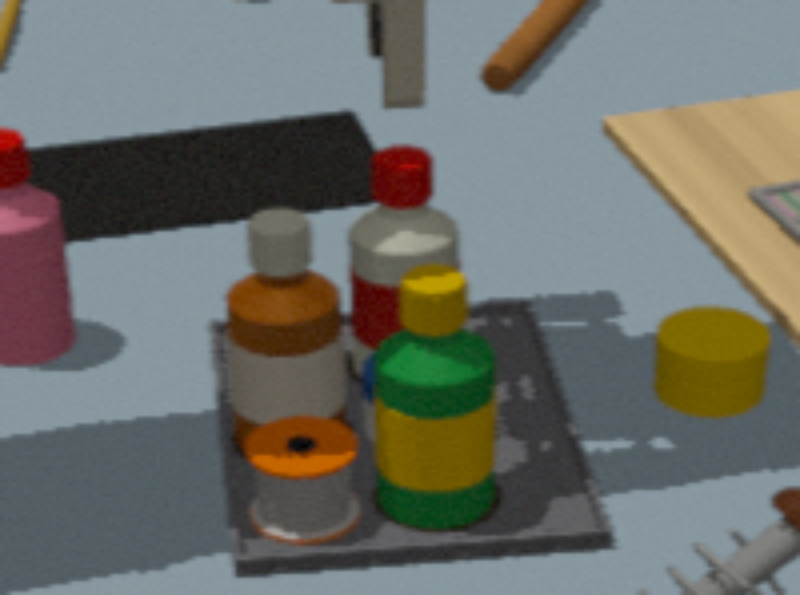

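The finger sits over the flux cap, at crop (403,100) above (403,175). The side-view caps agree with the predictions to about 1.5 px. Lowering and gripping.

```bash
python3 -m crank '[-0.1,0,1.5,0,0,0,-0.2,0,3,0,0,0,-0.2,0,4.5,0,0,0,-0.2,0,6,0,0,0,-0.2,0,7,0,0,0,-0.2,0,7.6,0,0,0,-0.2,0,7.8,0,0,0,-0.2,0,7.8,0,0,0]'
python3 -m crank '[0,0,0,0,0,0,0,0,0,0,0,0,0,0,0,0,0,0,0,0,0,0,0,0,0,0,0,0,0,0,0,0,0,0,0,0]' 10 25
```

```text
time: 2.57
tool_pos: [0.5872, 0.0301, 0.1127]
tool_rot: [[-0.985, 0.173, -0.0], [0.173, 0.985, 0.0], [0.0, 0.0, -1.0]]
ft_force: [-0.7, 0.5, 0.0]
opening: 0.0557
time: 3.07
tool_pos: [0.5876, 0.0294, 0.113]
tool_rot: [[-0.985, 0.174, 0.001], [0.174, 0.985, -0.0], [-0.001, -0.0, -1.0]]
ft_force: [0.0, -2.2, 2.4]
opening: 0.0273
```

```bash
python3 -m crank '[0,0,-0.5,0,0,0,0,0,-1.5,0,0,0,0,0,-3,0,0,0,0,0,-4.5,0,0,0,0,0,-6,0,0,0,0,0.5,-7.2,0,0,0,0.2,1.5,-7.8,0,0,0,0.5,3.2,-8,0,0,0]'
python3 -m crank '[0.4,2.3,0,0,0,0,0.8,4.8,0,0,0,0,1.2,7.3,0,0,0,0,1.6,9.8,0,0,0,0,2,12.3,0,0,0,0,2.4,14.8,0,0,0,0,2.8,17,0,0,0,0,3.2,19,0,0,0,0]' >/dev/null
python3 -m crank '[0.2,1.3,0,0,0,0,0.4,2.1,0,0,0,0,0.5,2.5,0,0,0,0,0.5,2.7,0,0,0,0,0.5,2.7,1,0,0,0,0.5,2.7,2.3,0,0,0,0.5,2.7,3.7,0,0,0,0.5,2.7,5,0,0,0]'
python3 - <<'E'
from h import *
print(delta([.59,.282,.113],80))
E
```

```text
time: 3.73
tool_pos: [0.5889, 0.062, 0.1947]
tool_rot: [[-0.985, 0.175, 0.003], [0.175, 0.985, -0.0], [-0.003, 0.0, -1.0]]
ft_force: [0.2, -0.3, -2.9]
opening: 0.028
time: 5.07
tool_pos: [0.5887, 0.281, 0.1401]
tool_rot: [[-0.985, 0.175, -0.002], [0.175, 0.985, -0.001], [0.002, -0.001, -1.0]]
ft_force: [-0.3, 0.5, -2.3]
opening: 0.0276
(array([-0.1199,  0.1231,  2.7053]), np.float64(-0.05348641518175157))
```

```bash
python3 -m crank '[0,0,1,0,0,0,0,0,1.8,0,0,0,0,0,2.3,0,0,0,0,0,2.6,0,0,0,0,0,2.7,0,0,0,0,0,2.8,0,0,0,0,0,2.8,0,0,0]'
```

```text
time: 5.65
tool_pos: [0.5896, 0.2824, 0.1152]
tool_rot: [[-0.985, 0.173, 0.001], [0.173, 0.985, 0.0], [-0.001, 0.001, -1.0]]
ft_force: [0.2, -0.6, -1.0]
opening: 0.0274
```

```bash
python3 -m crank '[0,0,0.1,0,0,0,0,0,0.2,0,0,0,0,0,0.2,0,0,0]'
python3 -m crank '[0,0,0,0,0,0,0,0,0,0,0,0]'
```

```text
time: 5.9
tool_pos: [0.5893, 0.2822, 0.1128]
tool_rot: [[-0.985, 0.173, 0.0], [0.173, 0.985, 0.0], [-0.0, 0.0, -1.0]]
ft_force: [-0.3, -0.2, -3.5]
opening: 0.0274
time: 6.07
tool_pos: [0.5893, 0.2822, 0.1127]
tool_rot: [[-0.985, 0.173, 0.0], [0.173, 0.985, 0.0], [-0.0, 0.0, -1.0]]
ft_force: [0.2, -1.3, -2.4]
opening: 0.0273
```

```bash
python3 -m crank '[0,0,0.1,0,0,0,0,0,0.2,0,0,0,0,0,0.2,0,0,0,0,0,0.2,0,0,0]'
python3 -m crank '[0,0,0,0,0,0,0,0,0,0,0,0,0,0,0,0,0,0,0,0,-0.5,0,0,0,0,0,-2,0,0,0,0,0,-4,0,0,0,0,0,-6,0,0,0,0,0,-7.5,0,0,0]' 60
python3 - <<'E'
from h import *
print(delta([.5135,-.021,.19],80))
E
```

```text
time: 6.4
tool_pos: [0.5899, 0.2823, 0.112]
tool_rot: [[-0.985, 0.173, 0.002], [0.173, 0.985, 0.0], [-0.002, 0.001, -1.0]]
ft_force: [-1.5, -0.6, 5.2]
opening: 0.0278
time: 7.07
tool_pos: [0.5896, 0.2824, 0.1877]
tool_rot: [[-0.985, 0.173, 0.001], [0.173, 0.985, 0.001], [-0.001, 0.001, -1.0]]
ft_force: [-0.2, -0.0, 0.5]
opening: 0.0561
(array([  2.2299, -31.1998,  -0.2565]), np.float64(0.013310379653390214))
```

```bash
python3 -m crank '[0.2,-2,0,0,0,0,0.5,-5.5,0,0,0,0,0.8,-9.5,0,0,0,0,1.1,-13.5,0,0,0,0,1.3,-17.5,0,0,0,0,1.6,-21.5,0,0,0,0,1.9,-25.5,0,0,0,0,2.1,-28.5,0,0,0,0]' >/dev/null
python3 -m crank '[0,-1.5,0,0,0,0,0.1,-2.4,0,0,0,0,0.1,-2.7,0,0,0,0,0.1,-2.7,1.5,0,0,0,0.1,-2.7,3,0,0,0,0.1,-2.7,4,0,0,0]'
python3 - <<'E'
from h import *
print(delta([.5135,-.021,.112],80))
E
```

```text
time: 8.23
tool_pos: [0.5133, -0.0202, 0.1445]
tool_rot: [[-0.985, 0.172, -0.001], [0.172, 0.985, 0.001], [0.001, 0.0, -1.0]]
ft_force: [-0.4, 0.3, -0.0]
opening: 0.0556
(array([-0.0378, -0.0776,  3.2521]), np.float64(0.06805057182802443))
```

```bash
python3 -m crank '[0,-0.1,1,0,0,0,0,-0.1,2,0,0,0,0,-0.1,2.8,0,0,0,0,-0.1,3,0,0,0,0,-0.1,3,0,0,0]'
python3 -m crank '[0,0,0,0,0,0,0,0,0,0,0,0,0,0,0,0,0,0,0,0,0,0,0,0,0,0,0,0,0,0,0,0,0,0,0,0]' 10 25
python3 - <<'E'
from h import *
print(delta([.51,.285,.113],80))
E
```

```text
time: 8.65
tool_pos: [0.5128, -0.022, 0.1148]
tool_rot: [[-0.985, 0.173, -0.001], [0.173, 0.985, 0.0], [0.001, 0.0, -1.0]]
ft_force: [0.0, -0.7, 0.4]
opening: 0.0558
time: 9.15
tool_pos: [0.5135, -0.0222, 0.116]
tool_rot: [[-0.985, 0.173, 0.001], [0.173, 0.985, -0.0], [-0.001, 0.0, -1.0]]
ft_force: [0.2, 0.4, 1.0]
opening: 0.0276
(array([ 5.677 , 30.1974,  0.3032]), np.float64(0.009130719905911633))
```

```bash
python3 -m crank '[0,0,-0.5,0,0,0,0,0,-1.5,0,0,0,0,0,-3,0,0,0,0,0,-4.5,0,0,0,0,0,-6,0,0,0,0.1,0.5,-7.2,0,0,0,0.3,1.5,-7.8,0,0,0,0.6,3.2,-8,0,0,0]'
python3 -m crank '[0.4,2.3,0,0,0,0,0.9,4.8,0,0,0,0,1.4,7.5,0,0,0,0,2,10.5,0,0,0,0,2.6,13.5,0,0,0,0,3.2,16.5,0,0,0,0,3.7,19.5,0,0,0,0,4.2,22.5,0,0,0,0]' >/dev/null
python3 -m crank '[0.4,2.2,0,0,0,0,0.7,3.6,0,0,0,0,0.8,4.3,0,0,0,0,0.9,4.5,0,0,0,0,0.9,4.5,1,0,0,0,0.9,4.5,2.5,0,0,0,0.9,4.5,4,0,0,0,0.9,4.5,5.5,0,0,0]'
python3 -m crank '[0,0,0.8,0,0,0,0,0,1.4,0,0,0,0,0,1.8,0,0,0,0,0,2,0,0,0,0,0,2.1,0,0,0,0,0,2.1,0,0,0]'
```

```text
time: 9.82
tool_pos: [0.5137, 0.0102, 0.1976]
tool_rot: [[-0.985, 0.175, 0.003], [0.175, 0.985, -0.0], [-0.003, -0.0, -1.0]]
ft_force: [-0.6, -0.0, -2.5]
opening: 0.0276
time: 11.15
tool_pos: [0.5096, 0.2834, 0.1394]
tool_rot: [[-0.985, 0.175, -0.0], [0.175, 0.985, -0.001], [0.0, -0.001, -1.0]]
ft_force: [0.5, -0.2, -1.7]
opening: 0.0278
time: 11.65
tool_pos: [0.5099, 0.2851, 0.1202]
tool_rot: [[-0.985, 0.174, 0.001], [0.174, 0.985, 0.0], [-0.001, 0.0, -1.0]]
ft_force: [-0.9, 0.1, -1.8]
opening: 0.0274
```

```bash
python3 -m crank '[0,0,0.2,0,0,0,0,0,0.3,0,0,0,0,0,0.4,0,0,0,0,0,0.4,0,0,0]'
python3 -m crank '[0,0,0.1,0,0,0,0,0,0.1,0,0,0,0,0,0.1,0,0,0]'
```

```text
time: 11.98
tool_pos: [0.5094, 0.2851, 0.1156]
tool_rot: [[-0.985, 0.173, -0.0], [0.173, 0.985, -0.0], [0.0, -0.0, -1.0]]
ft_force: [-0.4, -0.2, -2.4]
opening: 0.0273
time: 12.23
tool_pos: [0.5098, 0.2852, 0.1151]
tool_rot: [[-0.985, 0.173, 0.001], [0.173, 0.985, 0.0], [-0.001, 0.0, -1.0]]
ft_force: [-0.2, 1.3, 1.0]
opening: 0.0273
```

```bash
python3 -m crank '[0,0,0,0,0,0,0,0,0,0,0,0,0,0,0,0,0,0,0,0,-0.5,0,0,0,0,0,-2,0,0,0,0,0,-4,0,0,0,0,0,-6,0,0,0,0,0,-7.5,0,0,0]' 60
python3 - <<'E'
from h import *
print(delta([.5635,-.0937,.19],80))
E
```

```text
time: 12.9
tool_pos: [0.5099, 0.2852, 0.1918]
tool_rot: [[-0.985, 0.173, 0.001], [0.173, 0.985, 0.001], [-0.001, 0.001, -1.0]]
ft_force: [1.2, 0.7, 0.2]
opening: 0.0557
(array([-11.8482, -36.3915,   0.1673]), np.float64(0.011009234626655484))
```

```bash
python3 -m crank '[-0.7,-2,0,0,0,0,-1.8,-5.5,0,0,0,0,-3,-9.3,0,0,0,0,-4.2,-13,0,0,0,0,-5.4,-16.7,0,0,0,0,-6.6,-20.4,0,0,0,0,-7.8,-24,0,0,0,0,-9,-27.7,0,0,0,0]' >/dev/null
python3 -m crank '[-1.1,-3.5,0,0,0,0,-2,-6.3,0,0,0,0,-2.6,-8,0,0,0,0,-2.8,-8.7,0,0,0,0,-2.8,-8.7,1.5,0,0,0,-2.8,-8.7,3,0,0,0,-2.8,-8.7,4,0,0,0,-2.8,-8.7,4,0,0,0]'
python3 - <<'E'
from h import *
print(delta([.5635,-.0937,.112],80))
E
```

```text
time: 14.23
tool_pos: [0.5609, -0.0928, 0.1469]
tool_rot: [[-0.985, 0.173, -0.004], [0.173, 0.985, 0.001], [0.004, 0.001, -1.0]]
ft_force: [-1.6, 0.1, 0.4]
opening: 0.0557
(array([-0.288 , -0.0504,  3.4933]), np.float64(0.04344194265715373))
```

```bash
python3 -m crank '[-0.1,0,1,0,0,0,-0.2,0,2,0,0,0,-0.2,0,2.8,0,0,0,-0.2,0,3.3,0,0,0,-0.2,0,3.3,0,0,0]'
python3 -m crank '[0,0,0,0,0,0,0,0,0,0,0,0,0,0,0,0,0,0,0,0,0,0,0,0,0,0,0,0,0,0,0,0,0,0,0,0]' 10 25
python3 - <<'E'
from h import *
print(delta([.432,.287,.26],80))
E
```

```text
time: 14.65
tool_pos: [0.5636, -0.0939, 0.1149]
tool_rot: [[-0.985, 0.173, -0.002], [0.173, 0.985, 0.001], [0.003, 0.0, -1.0]]
ft_force: [-1.4, 0.6, -0.4]
opening: 0.0558
time: 15.15
tool_pos: [0.5649, -0.0944, 0.1172]
tool_rot: [[-0.985, 0.174, 0.001], [0.174, 0.985, -0.0], [-0.001, -0.0, -1.0]]
ft_force: [-0.4, 0.4, 1.0]
opening: 0.0274
(array([ 19.6905,  35.2524, -14.3061]), np.float64(0.0054948790637610045))
```

```bash
python3 -m crank '[0,0,-0.5,0,0,0,0,0,-1.5,0,0,0,0,0,-3.5,0,0,0,0,0,-6,0,0,0,0,0,-8.5,0,0,0,0,0,-11,0,0,0,0,0,-13.2,0,0,0,0.3,0.5,-14.5,0,0,0]'
python3 -m crank '[0.8,1.4,0,0,0,0,2,3.6,0,0,0,0,3.4,6.1,0,0,0,0,4.8,8.6,0,0,0,0,6.2,11.1,0,0,0,0,7.6,13.6,0,0,0,0,9,16.1,0,0,0,0,10.4,18.6,0,0,0,0]' >/dev/null
python3 -m crank '[1.4,2.5,0,0,0,0,2.8,5,0,0,0,0,4.2,7.5,0,0,0,0,5.6,10,0,0,0,0,7,12.5,0,0,0,0,8,14.5,0,0,0,0,8.7,15.7,0,0,0,0,9,16.1,0,0,0,0]'
python3 - <<'E'
from h import *
print(delta([.432,.287,.116],80))
E
```

```text
time: 15.82
tool_pos: [0.5634, -0.0895, 0.2655]
tool_rot: [[-0.985, 0.174, 0.004], [0.174, 0.985, -0.001], [-0.004, -0.001, -1.0]]
ft_force: [-0.1, -0.0, -2.0]
opening: 0.0277
time: 17.15
tool_pos: [0.4288, 0.2889, 0.2598]
tool_rot: [[-0.985, 0.17, -0.003], [0.17, 0.985, -0.0], [0.003, -0.001, -1.0]]
ft_force: [0.2, -0.7, -2.9]
opening: 0.0274
(array([-0.3855, -0.116 , 14.3756]), np.float64(0.18482523958135744))
```

```bash
python3 -m crank '[-0.1,0,1,0,0,0,-0.2,-0.1,3,0,0,0,-0.3,-0.1,5.5,0,0,0,-0.3,-0.1,8,0,0,0,-0.3,-0.1,10,0,0,0,-0.3,-0.1,11.7,0,0,0,-0.3,-0.1,12.8,0,0,0,-0.3,-0.1,13.3,0,0,0]' >/dev/null
python3 -m crank '[0,0,0.3,0,0,0,0,0,0.6,0,0,0,0,0,0.7,0,0,0,0,0,0.7,0,0,0]'
```

```text
time: 18.15
tool_pos: [0.4349, 0.2853, 0.1224]
tool_rot: [[-0.985, 0.174, 0.001], [0.174, 0.985, 0.001], [-0.001, 0.001, -1.0]]
ft_force: [-0.3, -0.0, -3.7]
opening: 0.0275
```

```bash
python3 -m crank '[0,0,0.2,0,0,0,0,0,0.4,0,0,0,0,0,0.5,0,0,0,0,0,0.5,0,0,0]'
python3 -m crank '[0,0,0.1,0,0,0,0,0,0.1,0,0,0,0,0,0.1,0,0,0]'
```

```text
time: 18.48
tool_pos: [0.4342, 0.2851, 0.1164]
tool_rot: [[-0.985, 0.173, -0.0], [0.173, 0.985, -0.0], [0.0, -0.0, -1.0]]
ft_force: [-0.1, 0.0, -3.2]
opening: 0.0276
time: 18.73
tool_pos: [0.4346, 0.2852, 0.1161]
tool_rot: [[-0.985, 0.173, 0.001], [0.173, 0.985, 0.0], [-0.001, 0.0, -1.0]]
ft_force: [-1.2, 0.1, 1.1]
opening: 0.0277
```

```bash
python3 -m crank '[0,0,0,0,0,0,0,0,0,0,0,0,0,0,0,0,0,0,0,0,-0.5,0,0,0,0,0,-2,0,0,0,0,0,-4,0,0,0,0,0,-6,0,0,0,0,0,-7.5,0,0,0]' 60
python3 -m crank '[-1,-2,-0.5,0,0,0,-2,-5,-1,0,0,0,-4,-8,-1,0,0,0,-6,-11,-1,0,0,0,-8,-13,-1,0,0,0,-9,-15,-1,0,0,0]'
python3 - <<'E'
from h import *
print(delta([.575,-.032,.10],80))
a=ctrl.capture("top")[180:345,150:410]
cv2.imwrite("pics/b.png",cv2.resize(a,None,fx=3,fy=3,interpolation=cv2.INTER_CUBIC))
E
```

```text
time: 19.4
tool_pos: [0.4348, 0.2853, 0.1928]
tool_rot: [[-0.985, 0.173, 0.001], [0.173, 0.985, 0.001], [-0.001, 0.001, -1.0]]
ft_force: [-0.8, 0.7, 0.1]
opening: 0.0559
time: 19.9
tool_pos: [0.4984, 0.1198, 0.2013]
tool_rot: [[-0.985, 0.175, 0.002], [0.175, 0.985, -0.0], [-0.002, 0.0, -1.0]]
ft_force: [0.3, 0.4, -0.2]
opening: 0.0558
(array([-10.174 , -13.6128,  10.1484]), np.float64(-0.05351714612132241))
```

View pics/b.png

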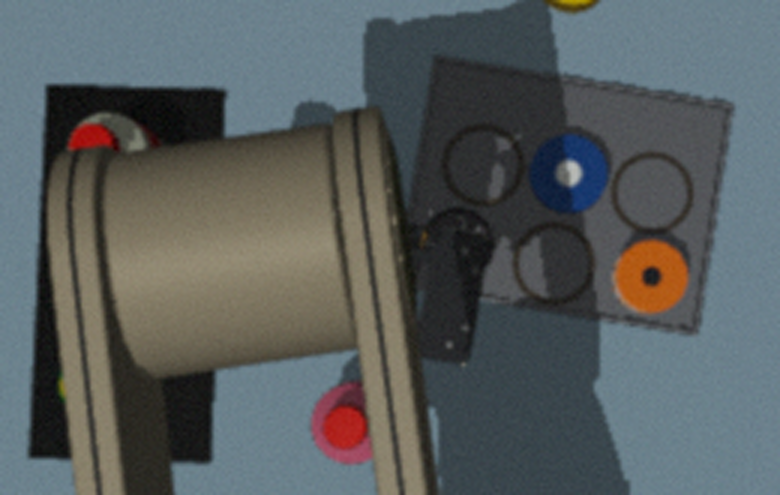

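The tray is clear, and the stain rings are at crop (483,164), (652,192) and (554,263). The tin is untouched at (569,173) and the spool is at (652,276). The flux cap at (93,140) is over the mat; the arm hides the other two bottles.

```bash
python3 -m crank '[-1.5,-2,0,0,0,0,-3.7,-5,0.5,0,0,0,-6,-8,2,0,0,0,-8,-10.8,3.5,0,0,0,-9.5,-12.7,5,0,0,0,-10.2,-13.6,6,0,0,0,-10.2,-13.6,7,0,0,0,-10.2,-13.6,7,0,0,0]' 100
python3 - <<'E'
from h import *
for u in((311,234.7),(367.3,244),(334.7,267.7)):print(at("top",*u,.004))
print(delta([.575,-.032,.017],80))
a=ctrl.capture("side");cv2.imwrite("pics/c.png",np.hstack([cv2.resize(a[120:320,190:390],None,fx=4,fy=3,interpolation=cv2.INTER_CUBIC)]))
E
```

```text
time: 20.62
tool_pos: [0.5722, -0.0293, 0.1282]
tool_rot: [[-0.985, 0.174, -0.004], [0.174, 0.985, 0.001], [0.004, 0.0, -1.0]]
ft_force: [-0.1, 0.8, -0.6]
opening: 0.0931
[0.5857 0.0284 0.004 ]
[ 0.5644 -0.0937  0.004 ]
[ 0.5135 -0.0223  0.004 ]
(array([-0.3641, -0.223 , 11.1145]), np.float64(-0.04349163778182685))
```

View pics/c.png

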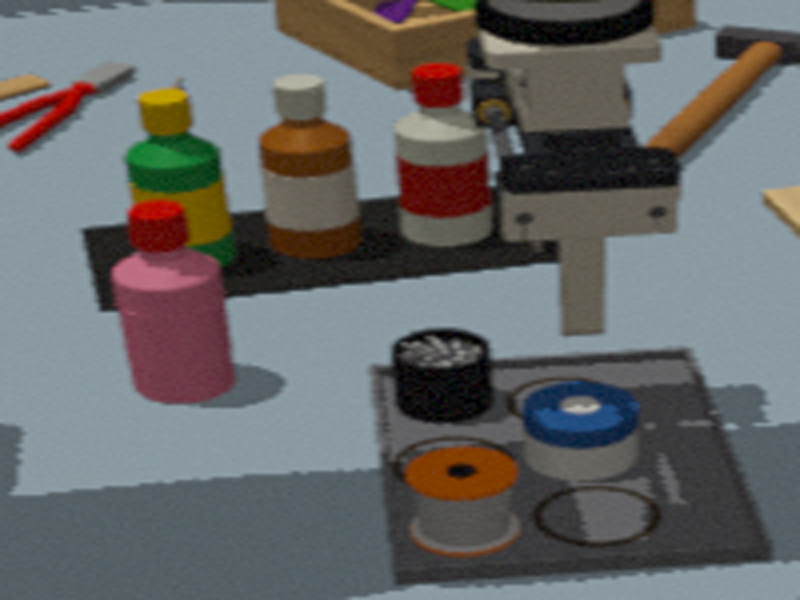

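All three bottles stand upright on the mat, at crop (180,180), (308,180) and (443,170). The tin is at (580,430) below the open jaws. The ring positions match my grasp points within 2 mm.

```bash
python3 -m crank '[-0.1,-0.1,2,0,0,0,-0.2,-0.2,4,0,0,0,-0.2,-0.2,6,0,0,0,-0.2,-0.2,8,0,0,0,-0.2,-0.2,9.5,0,0,0,-0.2,-0.2,10.5,0,0,0,-0.2,-0.2,10.8,0,0,0,-0.2,-0.2,10.8,0,0,0]' 100
python3 -m crank '[0,0,0,0,0,0,0,0,0,0,0,0,0,0,0,0,0,0,0,0,0,0,0,0,0,0,0,0,0,0,0,0,0,0,0,0]' 40 25
```

```text
time: 21.33
tool_pos: [0.5752, -0.0312, 0.0228]
tool_rot: [[-0.985, 0.172, -0.0], [0.172, 0.985, 0.0], [0.0, 0.0, -1.0]]
ft_force: [-0.1, -0.1, -0.1]
opening: 0.0935
time: 21.83
tool_pos: [0.5756, -0.0323, 0.023]
tool_rot: [[-0.985, 0.174, 0.0], [0.174, 0.985, -0.0], [-0.0, -0.0, -1.0]]
ft_force: [-0.9, -0.3, -0.8]
opening: 0.0574
```

```bash
python3 -m crank '[0,0,0,0,0,0,0,0,0,0,0,0,0,0,0.3,0,0,0,0,0,0.7,0,0,0,0,0,0.7,0,0,0]' 85
python3 -m crank '[0,0,0,0,0,0,0,0,0,0,0,0,0,0,0,0,0,0,0,0,0,0,0,0,0,0,0,0,0,0,0,0,0,0,0,0]' 40 25
python3 -m crank '[0,0,-0.5,0,0,0,0,0,-1.5,0,0,0,0,0,-3,0,0,0,0,0,-4.5,0,0,0,0,0,-6,0,0,0,0,0,-7.3,0,0,0,0,0,-8,0,0,0,0,0,-8,0,0,0]'
python3 - <<'E'
from h import *
print(delta([.4457,-.3065,.10],94))
E
```

```text
time: 22.25
tool_pos: [0.5747, -0.0321, 0.0145]
tool_rot: [[-0.985, 0.174, -0.002], [0.174, 0.985, 0.0], [0.002, -0.0, -1.0]]
ft_force: [-1.0, -0.1, 0.4]
opening: 0.0787
time: 22.75
tool_pos: [0.5756, -0.0322, 0.0158]
tool_rot: [[-0.985, 0.173, 0.0], [0.173, 0.985, -0.0], [-0.0, 0.0, -1.0]]
ft_force: [0.5, 1.0, 0.3]
opening: 0.0553
time: 23.42
tool_pos: [0.577, -0.0324, 0.0983]
tool_rot: [[-0.985, 0.173, 0.004], [0.173, 0.985, -0.001], [-0.004, 0.0, -1.0]]
ft_force: [0.5, -0.4, -1.6]
opening: 0.0556
(array([  8.1768, -29.2711,  -0.2022]), np.float64(-13.99104326047059))
```

```bash
python3 -m crank '[1,-0.5,0,0,0,0,3,-2,0,0,0,-2,5,-4,0,0,0,-4,6.5,-6.5,0,0,0,-7,7.5,-9.5,0,0,0,-10,8,-12.5,0,0,0,-12,8.2,-15.5,0,0,0,-14,8.2,-18.5,0,0,0,-14]' >/dev/null
python3 - <<'E'
from h import *
print(delta([.4457,-.3065,.06],94))
E
```

```text
(array([  2.3044, -10.4202,   3.4776]), np.float64(0.15704940525776578))
```

```bash
python3 -m crank '[0.5,-2.5,0,0,0,0,1,-5,0,0,0,0,1.6,-7.3,0,0,0,0,2,-9,0.3,0,0,0,2.3,-10,1,0,0,0,2.3,-10.4,2,0,0,0,2.3,-10.4,3,0,0,0,2.3,-10.4,3.3,0,0,0]' 
python3 -m crank '[0,0,0,0,0,0,0,0,0,0,0,0]'
python3 - <<'E'
from h import *
print(delta([.4457,-.3065,.02],94))
a=ctrl.capture("side");b=ctrl.capture("top")
f=lambda i,x,y:cv2.resize(i[y:y+110,x:x+100],None,fx=4,fy=4,interpolation=cv2.INTER_CUBIC)
cv2.imwrite("pics/d.png",np.hstack([f(a,255,315),f(b,415,220)]))
E
```

```text
time: 24.75
tool_pos: [0.4456, -0.3035, 0.0594]
tool_rot: [[-0.998, -0.07, -0.003], [-0.07, 0.998, 0.003], [0.003, 0.003, -1.0]]
ft_force: [-0.5, 0.7, -2.3]
opening: 0.0558
time: 24.92
tool_pos: [0.4468, -0.3042, 0.0619]
tool_rot: [[-0.997, -0.071, -0.001], [-0.071, 0.997, 0.001], [0.001, 0.001, -1.0]]
ft_force: [0.2, -0.3, -1.1]
opening: 0.0559
(array([ 0.1267, -0.2265,  4.1922]), np.float64(0.0794942168843562))
```

View pics/d.png

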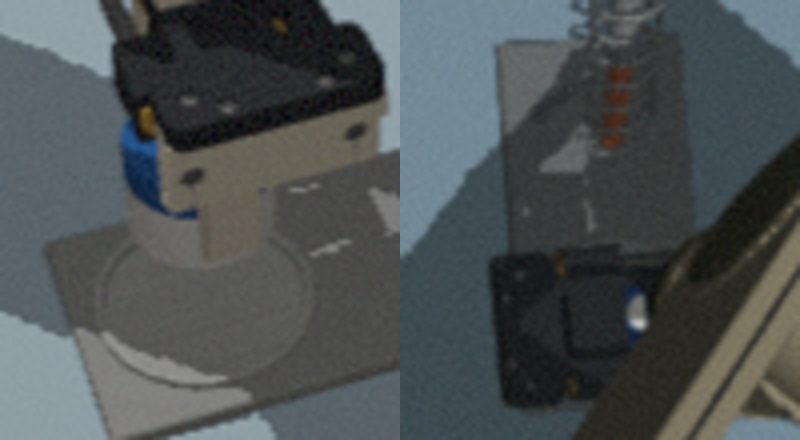

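The tin hangs level above the dish. The dish ellipse centre is at crop (205,308), which is side pixel (306,392).

```bash
python3 -c "
from h import *
print(at('side',305.2,391,.012),at('side',306.3,392,.012))"
python3 -m crank '[0,-0.1,0.7,0,0,0,0.1,-0.2,1.5,0,0,0,0.1,-0.2,2.3,0,0,0,0.1,-0.2,3,0,0,0,0.1,-0.2,3.5,0,0,0,0.1,-0.2,3.8,0,0,0,0.1,-0.2,3.8,0,0,0,0.1,-0.2,3.8,0,0,0]'
```

```text
[ 0.4441 -0.313   0.012 ] [ 0.4452 -0.3153  0.012 ]
time: 25.68
tool_pos: [0.446, -0.3075, 0.0244]
tool_rot: [[-0.998, -0.07, -0.0], [-0.07, 0.998, 0.0], [0.0, 0.0, -1.0]]
ft_force: [-0.2, -0.6, -2.1]
opening: 0.0554
```

```bash
python3 -m crank '[0,0,0.2,0,0,0,0,0,0.3,0,0,0,0,0,0.35,0,0,0,0,0,0.35,0,0,0]'
python3 -m crank '[0,0,0.1,0,0,0,0,0,0.1,0,0,0,0,0,0.1,0,0,0]'
```

```text
time: 26.02
tool_pos: [0.4461, -0.3076, 0.0212]
tool_rot: [[-0.998, -0.07, 0.0], [-0.07, 0.998, -0.0], [-0.0, -0.0, -1.0]]
ft_force: [-0.5, -0.5, -1.6]
opening: 0.0557
time: 26.27
tool_pos: [0.4461, -0.3076, 0.0202]
tool_rot: [[-0.998, -0.07, 0.0], [-0.07, 0.998, -0.0], [-0.0, -0.0, -1.0]]
ft_force: [-1.1, -0.5, -1.7]
opening: 0.056
```

```bash
python3 -m crank '[0,0,0.1,0,0,0,0,0,0.1,0,0,0,0,0,0.1,0,0,0]'
python3 -m crank '[0,0,0.05,0,0,0,0,0,0.05,0,0,0]'
```

```text
time: 26.52
tool_pos: [0.4462, -0.3077, 0.0197]
tool_rot: [[-0.998, -0.07, 0.0], [-0.07, 0.998, -0.0], [-0.0, -0.0, -1.0]]
ft_force: [-3.5, 2.8, 5.6]
opening: 0.056
time: 26.68
tool_pos: [0.4462, -0.3077, 0.0197]
tool_rot: [[-0.998, -0.07, 0.0], [-0.07, 0.998, -0.0], [-0.0, -0.0, -1.0]]
ft_force: [-5.4, 3.3, 10.1]
opening: 0.0554
```

```bash
python3 -m crank '[0,0,0,0,0,0,0,0,0,0,0,0,0,0,0,0,0,0,0,0,-0.5,0,0,0,0,0,-2,0,0,0,0,0,-5,0,0,0,0,0,-8,0,0,0,0,0,-11,0,0,0]' 90
python3 -m crank '[0,3,-2,0,0,0,-1,7,-3,0,0,2,-2,11,-3.5,0,0,4,-3,15,-3.5,0,0,7,-4,19,-3.5,0,0,10,-5,23,-3.5,0,0,12,-5,26,-3.5,0,0,14,-5,28,-3.5,0,0,14]' 60
python3 - <<'E'
from h import *
print(delta([.435,.2852,.195],80))
a=ctrl.capture("side");b=ctrl.capture("top")
f=lambda i,x,y:cv2.resize(i[y:y+110,x:x+100],None,fx=4,fy=4,interpolation=cv2.INTER_CUBIC)
cv2.imwrite("pics/e.png",np.hstack([f(a,255,315),f(b,415,220)]))
E
```

```text
time: 27.35
tool_pos: [0.4457, -0.3073, 0.1297]
tool_rot: [[-0.998, -0.07, -0.001], [-0.07, 0.998, 0.001], [0.001, 0.001, -1.0]]
ft_force: [0.1, -0.8, 0.2]
opening: 0.0837
time: 28.02
tool_pos: [0.4763, -0.0217, 0.164]
tool_rot: [[-0.985, 0.174, 0.0], [0.174, 0.985, 0.001], [-0.0, 0.001, -1.0]]
ft_force: [-0.1, -0.6, 0.2]
opening: 0.0561
(array([ 9.3949, 29.514 , -3.0801]), np.float64(0.00017003662040337986))
```

View pics/e.png

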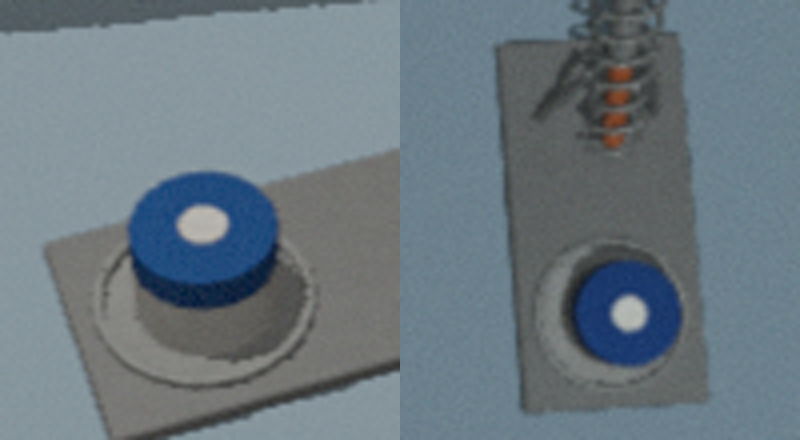

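Run:
```python
from h import *
print(at("top",472.25,298.25,.048),at("top",468,298.5,.012))
print(at("side",305.75,371,.048),at("side",306.2,390.5,.012))
for z in(.008,.012,.048):print(pix("side",(.446,-.3076,z)))
```

```text
[ 0.4456 -0.3075  0.048 ] [ 0.4446 -0.3075  0.012 ]
[ 0.4477 -0.3079  0.048 ] [ 0.4458 -0.3125  0.012 ]
[305.5913 389.8827]
[305.4885 388.0489]
[304.5383 371.1019]
```

The tin stands flat in the dish: from the top it is within 1 mm of centre, and the side view puts it at most 5 mm off. Both are inside the 12 mm allowed. Now the bottles go back, oil first.

```bash
python3 -m crank '[0.5,1.5,-1,0,0,0,1.5,5,-2.5,0,0,0,2.7,8.6,-3.1,0,0,0,3.9,12.3,-3.1,0,0,0,5.1,16,-3.1,0,0,0,6.3,19.7,-3.1,0,0,0,7.5,23.3,-3.1,0,0,0,8.5,26.5,-3.1,0,0,0]' >/dev/null
python3 -m crank '[0.6,1.9,0,0,0,0,0.9,2.8,0,0,0,0,0.9,3,0,0,0,0,0.9,3,1.5,0,0,0,0.9,3,3.5,0,0,0,0.9,3,5,0,0,0,0.9,3,5,0,0,0]'
python3 - <<'E'
from h import *
print(delta([.4346,.2852,.1145],80))
E
```

```text
time: 29.37
tool_pos: [0.4337, 0.2792, 0.1411]
tool_rot: [[-0.985, 0.175, -0.005], [0.175, 0.985, -0.003], [0.004, -0.004, -1.0]]
ft_force: [-0.6, 0.1, -0.6]
opening: 0.0559
(array([0.0075, 0.6191, 2.6532]), np.float64(-0.08370607243860206))
```

```bash
python3 -m crank '[0,0.2,0.8,0,0,0,0,0.4,1.6,0,0,0,0,0.4,2.2,0,0,0,0,0.4,2.4,0,0,0,0,0.4,2.4,0,0,0,0,0.4,2.4,0,0,0]'
python3 -m crank '[0,0,0,0,0,0,0,0,0,0,0,0,0,0,0,0,0,0,0,0,0,0,0,0,0,0,0,0,0,0,0,0,0,0,0,0]' 10 25
```

```text
time: 29.87
tool_pos: [0.4358, 0.286, 0.1209]
tool_rot: [[-0.985, 0.173, 0.0], [0.173, 0.985, 0.0], [-0.0, 0.0, -1.0]]
ft_force: [0.1, 0.3, -0.7]
opening: 0.056
time: 30.37
tool_pos: [0.4358, 0.2859, 0.1208]
tool_rot: [[-0.985, 0.173, 0.0], [0.173, 0.985, -0.0], [-0.0, -0.0, -1.0]]
ft_force: [-0.2, -0.7, 1.1]
opening: 0.0276
```

```bash
python3 -m crank '[0,0,0,0,0,0,0,0,0,0,0,0,0.1,0,0.3,0,0,0,0.1,0,0.5,0,0,0,0.1,0,0.5,0,0,0]' 60
python3 -m crank '[0,0,0,0,0,0,0,0,0,0,0,0,0,0,0,0,0,0,0,0,0,0,0,0,0,0,0,0,0,0,0,0,0,0,0,0]' 10 25
python3 -m crank '[0,0,-0.5,0,0,0,0,0,-1.5,0,0,0,0,0,-3.5,0,0,0,0,0,-6,0,0,0,0,0,-8.5,0,0,0,0,0,-11,0,0,0,0,0,-13.2,0,0,0,0,0,-14,0,0,0]'
python3 - <<'E'
from h import *
print(delta([.5645,-.0942,.26],80))
E
```

```text
time: 30.78
tool_pos: [0.4342, 0.286, 0.1149]
tool_rot: [[-0.985, 0.173, -0.001], [0.173, 0.985, -0.0], [0.001, -0.001, -1.0]]
ft_force: [-0.2, 0.7, -0.2]
opening: 0.0542
time: 31.28
tool_pos: [0.4347, 0.2861, 0.1157]
tool_rot: [[-0.985, 0.173, 0.0], [0.173, 0.985, -0.0], [-0.0, -0.0, -1.0]]
ft_force: [-0.5, -1.0, -0.4]
opening: 0.0275
time: 31.95
tool_pos: [0.436, 0.2869, 0.2605]
tool_rot: [[-0.985, 0.173, 0.005], [0.173, 0.985, 0.003], [-0.005, 0.004, -1.0]]
ft_force: [-0.1, 0.2, -2.3]
opening: 0.0276
(array([-19.2623, -35.309 ,   0.0112]), np.float64(0.015266884744050913))
```

```bash
python3 -m crank '[-0.5,-0.9,0,0,0,0,-1.5,-2.7,0,0,0,0,-2.8,-5.2,0,0,0,0,-4.2,-7.7,0,0,0,0,-5.6,-10.2,0,0,0,0,-7,-12.8,0,0,0,0,-8.4,-15.4,0,0,0,0,-9.8,-18,0,0,0,0]' >/dev/null
python3 -m crank '[-1.4,-2.6,0,0,0,0,-2.8,-5.2,0,0,0,0,-4.2,-7.8,0,0,0,0,-5.6,-10.3,0,0,0,0,-7,-12.8,0,0,0,0,-8.2,-15,0,0,0,0,-9.1,-16.7,0,0,0,0,-9.4,-17.3,0,0,0,0]' >/dev/null
python3 -m crank '[0,0,1,0,0,0,0,0,3,0,0,0,0,0,5.5,0,0,0,0,0,8,0,0,0,0,0,10,0,0,0,0,0,11.3,0,0,0,0,0,12,0,0,0,0,0,12,0,0,0]'
python3 - <<'E'
from h import *
print(delta([.5645,-.0942,.1167],80))
E
```

```text
time: 33.95
tool_pos: [0.5609, -0.0938, 0.1332]
tool_rot: [[-0.985, 0.173, -0.004], [0.173, 0.985, 0.001], [0.004, 0.0, -1.0]]
ft_force: [-0.0, -0.3, -3.4]
opening: 0.0273
(array([-0.3642,  0.02  ,  1.6501]), np.float64(0.04775997654755315))
```

```bash
python3 -m crank '[-0.1,0,0.4,0,0,0,-0.2,0,0.8,0,0,0,-0.2,0,1.1,0,0,0,-0.2,0,1.2,0,0,0,-0.2,0,1.2,0,0,0,-0.2,0,1.2,0,0,0]'
python3 -m crank '[0,0,0.1,0,0,0,0,0,0.1,0,0,0]'
```

```text
time: 34.45
tool_pos: [0.5647, -0.0952, 0.124]
tool_rot: [[-0.985, 0.174, 0.0], [0.174, 0.985, -0.0], [-0.0, -0.0, -1.0]]
ft_force: [0.2, -0.4, -3.2]
opening: 0.0274
time: 34.62
tool_pos: [0.5646, -0.0952, 0.1228]
tool_rot: [[-0.985, 0.174, 0.0], [0.174, 0.985, -0.0], [-0.0, -0.0, -1.0]]
ft_force: [1.0, 0.9, -3.2]
opening: 0.0277
```

```bash
python3 -m crank '[0,0,0.2,0,0,0,0,0.1,0.4,0,0,0,0,0.1,0.5,0,0,0,0,0.1,0.5,0,0,0]'
python3 -m crank '[0,0,0.1,0,0,0,0,0,0.1,0,0,0,0,0,0.1,0,0,0]'
```

```text
time: 34.95
tool_pos: [0.5643, -0.094, 0.1171]
tool_rot: [[-0.985, 0.173, -0.001], [0.173, 0.985, 0.0], [0.001, 0.0, -1.0]]
ft_force: [-0.0, 0.8, -2.6]
opening: 0.0274
time: 35.2
tool_pos: [0.5648, -0.0942, 0.1167]
tool_rot: [[-0.985, 0.173, 0.0], [0.173, 0.985, -0.0], [-0.0, -0.0, -1.0]]
ft_force: [0.4, 0.2, -2.9]
opening: 0.0274
```

```bash
python3 -m crank '[0,0,0.1,0,0,0,0,0,0.1,0,0,0,0,0,0.1,0,0,0]'
```

```text
time: 35.45
tool_pos: [0.5653, -0.0944, 0.1167]
tool_rot: [[-0.985, 0.174, 0.001], [0.174, 0.985, -0.0], [-0.001, -0.0, -1.0]]
ft_force: [-1.4, -0.2, 4.8]
opening: 0.0277
```

Landed. Releasing, then on to patina, which was let go at (.5098,.2852,.1151).

```bash
python3 -m crank '[0,0,0,0,0,0,0,0,0,0,0,0,0,0,0,0,0,0,0,0,-0.5,0,0,0,0,0,-2,0,0,0,0,0,-4,0,0,0,0,0,-6,0,0,0,0,0,-7.5,0,0,0]' 60
python3 -m crank '[0.7,2,0,0,0,0,1.8,5.5,0,0,0,0,3,9.3,0,0,0,0,4.2,13,0,0,0,0,5.4,16.7,0,0,0,0,6.6,20.4,0,0,0,0,7.8,24,0,0,0,0,9,27.7,0,0,0,0]' >/dev/null
python3 -m crank '[1.1,3.5,0,0,0,0,2,6.3,0,0,0,0,2.6,8,0,0,0,0,2.9,8.7,0,0,0,0,2.9,8.7,1.5,0,0,0,2.9,8.7,3.5,0,0,0,2.9,8.7,5,0,0,0,2.9,8.7,5,0,0,0]'
python3 - <<'E'
from h import *
print(delta([.5098,.2852,.1150],80))
E
```

```text
time: 36.12
tool_pos: [0.5651, -0.0942, 0.1926]
tool_rot: [[-0.985, 0.173, 0.001], [0.173, 0.985, -0.0], [-0.001, -0.0, -1.0]]
ft_force: [-0.1, -0.8, 0.8]
opening: 0.0557
time: 37.45
tool_pos: [0.5086, 0.2833, 0.1368]
tool_rot: [[-0.985, 0.174, -0.005], [0.174, 0.985, -0.003], [0.005, -0.004, -1.0]]
ft_force: [0.4, 0.1, 0.4]
opening: 0.0558
(array([-0.0936,  0.2173,  2.1796]), np.float64(-0.012350160780570718))
```

```bash
python3 -m crank '[0,0.1,0.8,0,0,0,0,0.1,1.6,0,0,0,0,0.1,2.2,0,0,0,0,0.1,2.6,0,0,0,0,0.1,2.6,0,0,0,0,0.1,2.6,0,0,0]'
python3 -m crank '[0,0,0,0,0,0,0,0,0,0,0,0,0,0,0,0,0,0,0,0,0,0,0,0,0,0,0,0,0,0,0,0,0,0,0,0]' 10 25
python3 -m crank '[0,0,-0.5,0,0,0,0,0,-1.5,0,0,0,0,0,-3,0,0,0,0,0,-4.5,0,0,0,0,0,-6,0,0,0,0,0,-7.2,0,0,0,0,0,-7.8,0,0,0,0,0,-8,0,0,0]'
python3 - <<'E'
from h import *
print(delta([.5135,-.0222,.19],80))
E
```

```text
time: 37.95
tool_pos: [0.5108, 0.2859, 0.1147]
tool_rot: [[-0.985, 0.174, -0.0], [0.174, 0.985, -0.0], [0.0, -0.0, -1.0]]
ft_force: [-0.0, 0.4, 0.1]
opening: 0.0559
time: 38.45
tool_pos: [0.5109, 0.2861, 0.1149]
tool_rot: [[-0.985, 0.173, 0.0], [0.173, 0.985, 0.0], [-0.0, 0.0, -1.0]]
ft_force: [0.1, -0.3, 1.2]
opening: 0.0271
time: 39.12
tool_pos: [0.5115, 0.2863, 0.1966]
tool_rot: [[-0.985, 0.173, 0.002], [0.173, 0.985, 0.001], [-0.002, 0.001, -1.0]]
ft_force: [-1.0, 0.3, -1.5]
opening: 0.0275
(array([ -5.5422, -30.3512,   0.6232]), np.float64(0.011486937182013435))
```

```bash
python3 -m crank '[-0.2,-0.8,0,0,0,0,-0.5,-2.5,0,0,0,0,-1,-5.2,0,0,0,0,-1.5,-8,0,0,0,0,-2,-11,0,0,0,0,-2.6,-14,0,0,0,0,-3.2,-17,0,0,0,0,-3.7,-20,0,0,0,0]' >/dev/null
python3 -m crank '[-0.5,-3,0,0,0,0,-1,-5.7,0,0,0,0,-1.5,-8,0,0,0,0,-1.8,-9.6,0,0,0,0,-1.9,-10.2,0,0,0,0,-1.9,-10.2,1,0,0,0,-1.9,-10.2,2.5,0,0,0,-1.9,-10.2,4,0,0,0]' >/dev/null
python3 -m crank '[0,0,1,0,0,0,0,0,2,0,0,0,0,0,2.5,0,0,0,0,0,2.5,0,0,0,0,0,2.5,0,0,0]'
python3 - <<'E'
from h import *
print(delta([.5142,-.022,.1160],80))
E
```

```text
time: 40.87
tool_pos: [0.5136, -0.0209, 0.1296]
tool_rot: [[-0.985, 0.173, -0.0], [0.173, 0.985, 0.0], [0.0, 0.0, -1.0]]
ft_force: [-0.5, -1.2, -1.0]
opening: 0.0273
(array([-0.0832, -0.102 ,  1.3597]), np.float64(0.03706994752504045))
```

```bash
python3 -m crank '[0,-0.1,0.5,0,0,0,0,-0.1,0.9,0,0,0,0,-0.1,1.2,0,0,0,0,-0.1,1.3,0,0,0,0,-0.1,1.3,0,0,0]'
python3 -m crank '[0,0,0.1,0,0,0,0,0,0.1,0,0,0,0,0,0.1,0,0,0]'
```

```text
time: 41.28
tool_pos: [0.5131, -0.0222, 0.1162]
tool_rot: [[-0.985, 0.174, -0.001], [0.174, 0.985, 0.0], [0.001, 0.0, -1.0]]
ft_force: [-0.9, -0.4, -1.6]
opening: 0.0277
time: 41.53
tool_pos: [0.5136, -0.0222, 0.1159]
tool_rot: [[-0.985, 0.174, 0.0], [0.174, 0.985, -0.0], [-0.0, 0.0, -1.0]]
ft_force: [0.2, 0.1, -1.2]
opening: 0.0276
```

```bash
python3 -m crank '[0,0,0.1,0,0,0,0,0,0.1,0,0,0,0,0,0.1,0,0,0]'
```

```text
time: 41.78
tool_pos: [0.5141, -0.0223, 0.1159]
tool_rot: [[-0.985, 0.173, 0.002], [0.173, 0.985, -0.0], [-0.002, 0.0, -1.0]]
ft_force: [-2.0, -0.4, 5.7]
opening: 0.0282
```

```bash
python3 -m crank '[0,0,0,0,0,0,0,0,0,0,0,0,0,0,0,0,0,0,0,0,-0.5,0,0,0,0,0,-2,0,0,0,0,0,-4,0,0,0,0,0,-6,0,0,0,0,0,-7.5,0,0,0]' 60
python3 -m crank '[-0.2,2,0,0,0,0,-0.5,5.5,0,0,0,0,-0.8,9.5,0,0,0,0,-1.1,13.5,0,0,0,0,-1.3,17.5,0,0,0,0,-1.6,21.5,0,0,0,0,-1.9,25.5,0,0,0,0,-2.1,28.5,0,0,0,0]' >/dev/null
python3 -m crank '[0,1.5,0,0,0,0,-0.1,2.5,0,0,0,0,-0.1,2.8,0,0,0,0,-0.1,2.8,1.5,0,0,0,-0.1,2.8,3.5,0,0,0,-0.1,2.8,5,0,0,0,-0.1,2.8,5,0,0,0]'
python3 - <<'E'
from h import *
print(delta([.5896,.2824,.1135],80))
E
```

```text
time: 42.45
tool_pos: [0.5138, -0.0222, 0.1916]
tool_rot: [[-0.985, 0.173, 0.001], [0.173, 0.985, -0.0], [-0.001, 0.0, -1.0]]
ft_force: [0.5, -0.1, 0.5]
opening: 0.0554
time: 43.7
tool_pos: [0.5873, 0.28, 0.1355]
tool_rot: [[-0.985, 0.175, -0.006], [0.175, 0.985, -0.003], [0.005, -0.004, -1.0]]
ft_force: [-1.4, -1.2, -0.3]
opening: 0.0561
(array([-0.2005,  0.2817,  2.203 ]), np.float64(-0.06706673365280835))
```

```bash
python3 -m crank '[0,0.1,0.8,0,0,0,0,0.1,1.6,0,0,0,0,0.1,2.2,0,0,0,0,0.1,2.6,0,0,0,0,0.1,2.6,0,0,0,0,0.1,2.6,0,0,0]' >/dev/null
python3 -m crank '[0,0,0,0,0,0,0,0,0,0,0,0,0,0,0,0,0,0,0,0,0,0,0,0,0,0,0,0,0,0,0,0,0,0,0,0]' 10 25
python3 -m crank '[0,0,-0.5,0,0,0,0,0,-1.5,0,0,0,0,0,-3,0,0,0,0,0,-4.5,0,0,0,0,0,-6,0,0,0,0,0,-7.2,0,0,0,0,0,-7.8,0,0,0,0,0,-8,0,0,0]'
python3 - <<'E'
from h import *
print(delta([.5876,.0294,.19],80))
E
```

```text
time: 44.7
tool_pos: [0.5896, 0.2833, 0.1138]
tool_rot: [[-0.985, 0.173, 0.0], [0.173, 0.985, -0.0], [-0.0, 0.0, -1.0]]
ft_force: [0.1, -0.3, 1.5]
opening: 0.0277
time: 45.37
tool_pos: [0.5903, 0.2836, 0.1957]
tool_rot: [[-0.985, 0.173, 0.002], [0.173, 0.985, 0.001], [-0.002, 0.001, -1.0]]
ft_force: [0.3, -0.6, -1.6]
opening: 0.0276
(array([ -4.1441, -25.0816,   0.5421]), np.float64(0.012231190652613577))
```

```bash
python3 -m crank '[-0.1,-0.8,0,0,0,0,-0.4,-2.5,0,0,0,0,-0.8,-5,0,0,0,0,-1.3,-7.7,0,0,0,0,-1.7,-10.4,0,0,0,0,-2.2,-13,0,0,0,0,-2.6,-15.6,0,0,0,0,-3,-18.2,0,0,0,0]' >/dev/null
python3 -m crank '[-0.4,-2.4,0,0,0,0,-0.8,-4.6,0,0,0,0,-1.1,-6.2,0,0,0,0,-1.2,-6.8,0,0,0,0,-1.2,-6.9,0,0,0,0,-1.2,-6.9,1,0,0,0,-1.2,-6.9,2.5,0,0,0,-1.2,-6.9,4,0,0,0]' >/dev/null
python3 -m crank '[0,0,1,0,0,0,0,0,2,0,0,0,0,0,2.5,0,0,0,0,0,2.5,0,0,0,0,0,2.5,0,0,0]'
python3 - <<'E'
from h import *
print(delta([.5874,.0297,.1150],80))
E
```

```text
time: 47.12
tool_pos: [0.5873, 0.0291, 0.1286]
tool_rot: [[-0.985, 0.173, -0.0], [0.173, 0.985, 0.0], [0.0, 0.0, -1.0]]
ft_force: [0.7, -0.3, -1.3]
opening: 0.0278
(array([0.004 , 0.0619, 1.3578]), np.float64(0.029904550023573506))
```

```bash
python3 -m crank '[0,0,0.5,0,0,0,0,0,0.9,0,0,0,0,0,1.2,0,0,0,0,0,1.3,0,0,0,0,0,1.3,0,0,0]'
python3 -m crank '[0,0,0.1,0,0,0,0,0,0.1,0,0,0,0,0,0.1,0,0,0]'
python3 -m crank '[0,0,0,0,0,0,0,0,0,0,0,0]'
```

```text
time: 47.53
tool_pos: [0.5871, 0.0287, 0.1152]
tool_rot: [[-0.985, 0.174, -0.001], [0.174, 0.985, 0.0], [0.001, -0.0, -1.0]]
ft_force: [0.4, 0.7, -2.7]
opening: 0.0277
time: 47.78
tool_pos: [0.5875, 0.0288, 0.1149]
tool_rot: [[-0.985, 0.173, 0.0], [0.173, 0.985, 0.0], [-0.0, 0.0, -1.0]]
ft_force: [-0.4, 0.7, -3.3]
opening: 0.0278
time: 47.95
tool_pos: [0.5875, 0.0288, 0.1148]
tool_rot: [[-0.985, 0.173, 0.0], [0.173, 0.985, -0.0], [-0.0, -0.0, -1.0]]
ft_force: [1.0, 0.1, -2.4]
opening: 0.0275
```

```bash
python3 -m crank '[0,0,0.1,0,0,0,0,0,0.1,0,0,0,0,0,0.1,0,0,0]'
```

```text
time: 48.2
tool_pos: [0.588, 0.0286, 0.1147]
tool_rot: [[-0.985, 0.173, 0.002], [0.173, 0.985, -0.0], [-0.002, 0.0, -1.0]]
ft_force: [-1.4, -0.7, 5.8]
opening: 0.0273
```

Release, retreat towards the mat, and check.

```bash
python3 -m crank '[0,0,0,0,0,0,0,0,0,0,0,0,0,0,0,0,0,0,0,0,-0.5,0,0,0,0,0,-2,0,0,0,0,0,-4,0,0,0,0,0,-6,0,0,0,0,0,-8,0,0,0]' 60
python3 -m crank '[0,3,-1,0,0,0,0,6,-2,0,0,0,1,10,-2,0,0,0,2,14,-2,0,0,0,3,18,-2,0,0,0,4,22,-2,0,0,0,5,25,-2,0,0,0,6,28,-2,0,0,0]' >/dev/null
python3 -m crank '[1,3,0,0,0,0,2,5,0,0,0,0,2,6,0,0,0,0,2,6,0,0,0,0]'
python3 - <<'E'
from h import *
a=ctrl.capture("side");b=ctrl.capture("top")
f=lambda i,x,y,w,h:cv2.resize(i[y:y+h,x:x+w],None,fx=3,fy=3,interpolation=cv2.INTER_CUBIC)
cv2.imwrite("pics/f.png",np.hstack([f(b,275,190,125,110),f(a,250,180,140,110)]))
cv2.imwrite("pics/ftop.png",b)
E
```

```text
time: 48.87
tool_pos: [0.5871, 0.0288, 0.1945]
tool_rot: [[-0.985, 0.173, -0.001], [0.173, 0.985, 0.0], [0.001, -0.0, -1.0]]
ft_force: [0.5, 0.5, 0.1]
opening: 0.0562
time: 49.87
tool_pos: [0.567, 0.3795, 0.2134]
tool_rot: [[-0.985, 0.171, -0.0], [0.171, 0.985, 0.0], [0.0, 0.0, -1.0]]
ft_force: [0.8, -0.3, -0.2]
opening: 0.0558
```

View pics/f.png

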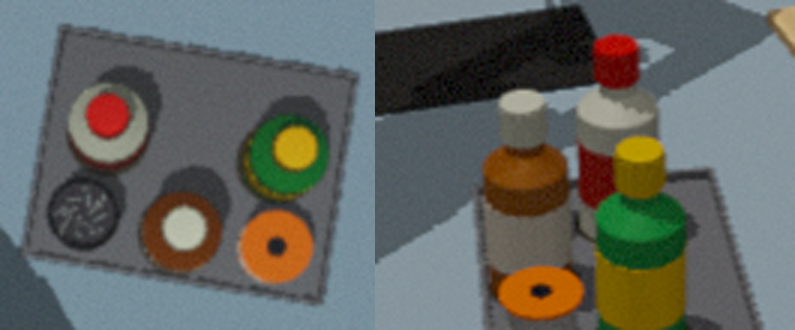

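The caps are back within about 1 px of where they started:

| Cap | Now | At start |
|---|---|---|
| Flux | (310.7,228) | (311,228.2) |
| Oil | (373.7,239) | (373.5,239.2) |
| Patina | (336.7,266) | (335.8,265.2) |

The spool at (367,272) and the nail tub at (303,261) have not moved. Handing in.

```bash
python3 -c "
from station import ctrl
print(ctrl.finish_job())"
```

```text
the job is handed in; nothing more can be done
None
```

The job is done and handed in at about 50 s of the 128 s allowed; `finish_job` gave no verdict. I moved the three bottles onto the mat by their caps, stood the tin in the dish, and put each bottle back in its place in the tray.

**Bottles:** in the last pictures all three stand upright, with their caps within about 1 px (roughly 3 mm) of where they started.

**Bystanders:** the solder spool and nail tub are at their original pixels.

**Tin:** it stands flat in the dish, last checked just after I released it and not looked at again. The two cameras disagreed on how well it is centred: within about 1 mm from the top, about 5 mm off in the side view, where the tin partly hid the rim. Both are inside the 12 mm limit.

**Regrips:** I closed on the tin and on the oil bottle a little high the first time. I reopened and gripped lower before lifting either one.

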